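# Put the lids on the stock jars before drilling

### The arm

A 7-joint arm with a two-finger parallel gripper is mounted at the origin on the work surface. World frame = base frame: x ahead of the robot, y to its left, z up, the work surface at z = 0. Lengths are in m, angles in degrees, forces in N, time in s.
With the tool pointing down it reaches from about 0.425 to 0.875 m from the base axis. Payload 8.4 kg.
Tool frame: the origin (TCP) lies midway between the tips of the shut fingers; the grasp point (between the pads) lies 19 mm behind it (bot.grasp_offset is the distance from the TCP to the grasp point, in m); z points along the fingers, y is the line along which they close (so a half turn about z gives the same grasp; the last joint's range is limited). The gripper opens to 85 mm and grips with 20 to 120 N. Pads are 22 mm wide; open, the fingers measure 114 mm over their backs; the gripper's body (76 mm by 85 mm) begins 54 mm behind the grasp point. The pads swing forward as they close: fully open they stand 13 mm farther back than shut.
Start: joints at [65.42, 19.091, 2.286, 83.961, -0.768, 76.965, -3.352], TCP at [0.21, -0.615, 0.231] pointing down, gripper open.
Joint ranges: [-147.57, 147.57], [-21.85, 119.76], [-74.77, 79.35], [14.55, 137.4], [-85.83, 265.84], [4.83, 119.75], [-152.11, 152.11]. Speed limits (degrees/s): [127.2, 127.2, 159.86, 159.86, 180, 180, 180].

### API

Orientations are given as [roll, pitch, yaw] about the fixed x, y, z axes, in that order (R = Rz(yaw) Ry(pitch) Rx(roll)).
In Python, from workcell import bot gives the robot as it stands. Calls block until the motion is done:
- bot.movep(position, orientation): joint-space move of the TCP to a pose.
- bot.move_linear(position, frame=None, speed=0.15, contact_N=None): straight line of the TCP; frame=None keeps the orientation; speed is the mean speed in m/s. With contact_N (N) it stops when the force on the tool has changed by that much, and returns True; else False.
- bot.set_joints(angles): joint-space move.
- bot.move_gripper(opening, grasp_force=None): finger opening in m; grasp_force is the grip in N (None keeps the last); returns when the fingers have stopped.
- bot.hold(seconds).
- bot.inverse_kinematics(position, orientation): joint angles nearest the present ones, or None.
- bot.capture(name): name is "scene" or "top" or "wrist"; returns a dict with "color" (480x640x3 uint8, red, green, blue), "depth" (480x640 float32, m along the optical axis (not along the pixel's ray), 0 where there is no reading), "mtx" (3x3 intrinsics, pixels), "cam_to_world" (4x4, takes a point from camera to world coordinates). Camera axes: x right, y up, looking along -z (the intrinsics and any distortion apply to the point x, -y, -z); pixel columns grow to the right and rows downward; lengths in m; the calibration is good to about 2 mm. The wrist camera is an equidistant fisheye: a pixel r from the principal point sees the ray r / f radians off the axis. A picture is of the moment at which its call begins.
A pose or a line that the arm cannot do raises bot.PlanningError and nothing moves.
- bot.hand_in(): hands the job in; it is judged then, once.
Readings, each from a call of its own:
- bot.get_time_s(): time.
- bot.get_q(): joint angles.
- bot.get_qd(): joint speeds.
- bot.get_tau(): joint torques, N m.
- bot.get_ee_pos(): TCP position.
- bot.get_eef_rot(): TCP orientation.
- bot.get_force(): force on the tool from outside, world axes, zero at the start.
- bot.get_moment(): the same for the moment, N m.
- bot.get_finger_gap(): finger opening in m.
- bot.get_gripper_force(): force on a finger pad.
Only numpy, scipy, OpenCV 4.12 (cv2) and the standard library are available. Lean on these libraries where they do the work, as an engineer would, in place of code of your own. Each camera call takes 0.05 s, during which the arm holds its last target. There are 200 camera calls.

### The job

Before the drilling starts and the chips fly, close the four open glass stock jars: pick the four turned wooden lids out of the clutter on the bench and put each one on the jar whose mouth it fits (the smallest lid on the smallest jar, and so on up to the largest), its spigot down in the mouth and its disc lying flat on the rim all round. Leave the jars and the tumbler of splints standing where they are, and let go of everything.

Things in the scene. Friction and masses are not known exactly. Their poses are not given: they have to be found in the camera images.
- lid_small_center (a point): The smallest of four turned light-wood lids, knob up on the bench, 43 mm high: disc 44 mm across, 8 mm thick; round knob on top 20 mm across, 25 mm high; round spigot below 20 mm across, 10 mm high, lower edge bevelled. For the jar with the 30 mm mouth. Point: on its axis, half-way up, 21.5 mm above the spigot's underside, 3.5 mm above the disc's top. z up; yaw means nothing.
- lid_medium_center (a point): The second smallest of four turned light-wood lids, knob up on the bench, 43 mm high: disc 56 mm across, 8 mm thick; round knob on top 20 mm across, 25 mm high; round spigot below 32 mm across, 10 mm high, lower edge bevelled. For the jar with the 42 mm mouth. Point: on its axis, half-way up, 21.5 mm above the spigot's underside, 3.5 mm above the disc's top. z up; yaw means nothing.
- lid_large_center (a point): The second largest of four turned light-wood lids, knob up on the bench, 43 mm high: disc 68 mm across, 8 mm thick; round knob on top 20 mm across, 25 mm high; round spigot below 44 mm across, 10 mm high, lower edge bevelled. For the jar with the 54 mm mouth. Point: on its axis, half-way up, 21.5 mm above the spigot's underside, 3.5 mm above the disc's top. z up; yaw means nothing.
- lid_widest_center (a point): The largest of four turned light-wood lids, knob up on the bench, 43 mm high: disc 80 mm across, 8 mm thick; round knob on top 20 mm across, 25 mm high; round spigot below 56 mm across, 10 mm high, lower edge bevelled. For the jar with the 66 mm mouth. Point: on its axis, half-way up, 21.5 mm above the spigot's underside, 3.5 mm above the disc's top. z up; yaw means nothing.
- jar_small: The smallest of four squat open clear-glass jars: body 46 mm across, 48 mm high, greenish rim round a mouth 30 mm across (rim 38 mm outside). Loose on the bench; holds steel nails, clear of the lid. Origin: centre of its underside; z up. Lid home: spigot's underside 38 mm above this origin.
- jar_medium: The second smallest of four squat open clear-glass jars: body 58 mm across, 50 mm high, greenish rim round a mouth 42 mm across (rim 50 mm outside). Loose on the bench; holds brass tubes, clear of the lid. Origin: centre of its underside; z up. Lid home: spigot's underside 40 mm above this origin.
- jar_large: The second largest of four squat open clear-glass jars: body 72 mm across, 52 mm high, greenish rim round a mouth 54 mm across (rim 62 mm outside). Loose on the bench; holds wooden dowel pins, clear of the lid. Origin: centre of its underside; z up. Lid home: spigot's underside 42 mm above this origin.
- jar_widest: The largest of four squat open clear-glass jars: body 86 mm across, 55 mm high, greenish rim round a mouth 66 mm across (rim 74 mm outside). Loose on the bench; holds cork discs, clear of the lid. Origin: centre of its underside; z up. Lid home: spigot's underside 45 mm above this origin.
- tumbler: A glass tumbler, 60 mm across and 58 mm high, with wooden splints standing in it up to 84 mm above the bench. A bystander, loose. Its origin is the centre of its underside; z points up.
Things that resemble listed ones, but are neither listed nor needed, are in the scene too. What is shaped like the part that bears lid_small_center but purple is not meant.

How it is judged:
By the outcome, as a careful person would: the job done as asked, in the order asked, and still so for the second after the job is handed in, with the robot touching nothing.
It also fails if it takes over 91 s, if anything falls off the work surface, if the arm or the gripper's body presses on something with over 40 N, if the wrist force passes 120 N, or if a joint passes its speed limit or range.

## Working session

There is one attempt and no reset: what is moved stays moved. The work goes in short steps, each a Python script; the robot and the scene stay as the last script left them, time stands still between calls to the robot, and variables do not carry over. Pictures are saved under pics/ and viewed, at most 14 in all, crops included, and the job is handed in when it is done.

```bash
mkdir -p pics; ls; python3 - <<'E'
from workcell import bot
import numpy as np,cv2
for n in("scene","top"):
    c=bot.capture(n); np.savez(f"pics/{n}0.npz",**c); cv2.imwrite(f"pics/{n}0.png",c["color"][...,::-1])
    print(n,c["mtx"].tolist(),c["cam_to_world"].round(3).tolist())
print(bot.get_time_s())
E
```

```text
pics
scene [[461.3026178939828, 0.0, 317.39459791281786], [0.0, 461.3026178939828, 236.03387315257928], [0.0, 0.0, 1.0]] [[0.265, -0.846, 0.462, 0.91], [0.964, 0.238, -0.117, -0.096], [-0.011, 0.476, 0.879, 0.652], [0.0, 0.0, 0.0, 1.0]]
top [[495.44516550795356, 0.0, 317.8475789459471], [0.0, 495.44516550795356, 242.2348670299192], [0.0, 0.0, 1.0]] [[-0.018, 0.99, -0.143, 0.482], [-1.0, -0.015, 0.021, 0.01], [0.019, 0.144, 0.989, 0.779], [0.0, 0.0, 0.0, 1.0]]
0.1
```

View pics/top0.png

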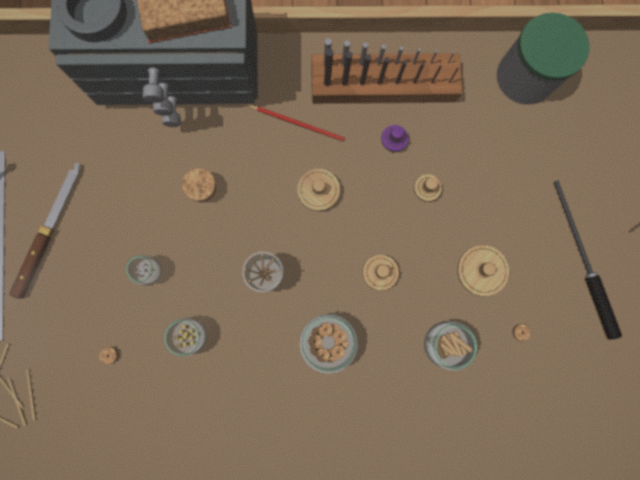

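View pics/scene0.png

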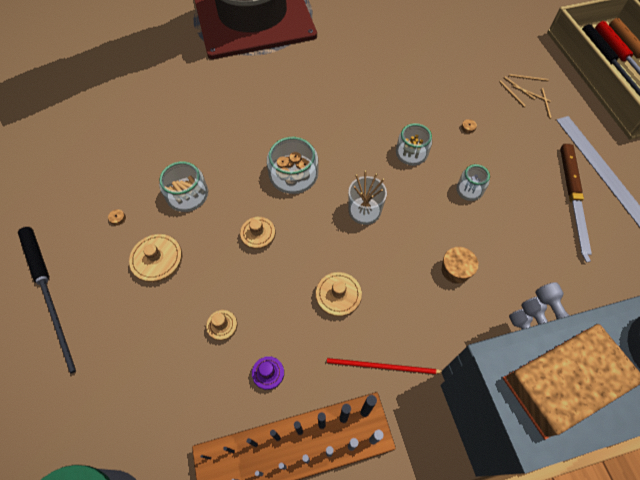

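```bash
cat > h.py <<'E'
import numpy as np,cv2
def cloud(c):
    v,u=np.mgrid[0:480,0:640]; d=c["depth"]; K=c["mtx"]; T=c["cam_to_world"]
    P=np.stack([(u-K[0,2])/K[0,0]*d,-(v-K[1,2])/K[1,1]*d,-d],-1)
    return P@T[:3,:3].T+T[:3,3]
def circ(P):
    c=None
    A=np.c_[2*P,np.ones(len(P))]; s=np.linalg.lstsq(A,(P**2).sum(1),rcond=None)[0]
    return s[:2],np.sqrt(s[2]+s[:2]@s[:2])
E
python3 - <<'E'
from h import *
objs={"small":(428,187),"medium":(381,272),"large":(319,190),"widest":(484,270)}
jars={"small":(143,270,.048,.019),"medium":(185,337,.05,.025),"large":(452,345,.052,.031),"widest":(328,343,.055,.037),"tumbler":(263,272,.058,.03)}
C={n:dict(np.load(f"pics/{n}0.npz")) for n in("top","scene")}
W={n:cloud(C[n]) for n in C}
P0=W["top"]
def report(nm,c0,R,zt,dz):
    for n in W:
        P=W[n].reshape(-1,3); ok=(C[n]["depth"].ravel()>0)&(np.hypot(*(P[:,:2]-c0).T)<R)
        Q=P[ok]; tbl=np.median(Q[Q[:,2]<.006,2]) if (Q[:,2]<.006).any() else np.nan
        S=Q[abs(Q[:,2]-zt)<dz]
        if len(S)<8: print(nm,n,"few",len(S)); continue
        mec=cv2.minEnclosingCircle((S[:,:2]*1000).astype(np.float32))
        print(nm,n,len(S),"mean",S.mean(0).round(4),"mec",np.round(mec[0],1),round(mec[1],1),"lsq",[x for x in np.round(np.r_[circ(S[:,:2])[0],circ(S[:,:2])[1]],4)],"tbl",round(float(tbl),4))
for k,(u,v) in objs.items():
    c0=P0[v,u,:2]
    report("lid disc "+k,c0,.055,.018,.003); report("lid knob "+k,c0,.05,.041,.004)
for k,(u,v,z,r) in jars.items():
    c0=P0[v,u,:2]; print(k,P0[v,u].round(3)); report("jar "+k,c0,.06,z-.001,.004)
t=C["top"]["color"][...,::-1]
a=cv2.resize(t[115:305,290:520],(690,570),interpolation=3); cv2.imwrite("pics/lids.png",a)
b=cv2.resize(t[240:400,110:510],(800,320),interpolation=3)
cv2.imwrite("pics/jars.png",b)
E
```

```text
lid disc small top 378 mean [ 0.6752 -0.1787  0.0183] mec [ 677.3 -180.8] 22.3 lsq [np.float64(0.6778), np.float64(-0.181), np.float64(0.0175)] tbl 0.0004
lid disc small scene 480 mean [ 0.6817 -0.1799  0.0184] mec [ 677.8 -181.4] 22.2 lsq [np.float64(0.6776), np.float64(-0.1811), np.float64(0.0176)] tbl 0.0005
lid knob small top 129 mean [ 0.6768 -0.18    0.0423] mec [ 677.3 -180.5] 9.9 lsq [np.float64(0.677), np.float64(-0.1803), np.float64(0.0071)] tbl 0.0004
lid knob small scene 160 mean [ 0.6791 -0.1805  0.0425] mec [ 678.3 -181.1] 10.2 lsq [np.float64(0.6787), np.float64(-0.1808), np.float64(0.0072)] tbl 0.0005
lid disc medium top 828 mean [ 0.5437 -0.1002  0.0183] mec [ 544.1 -100.8] 27.9 lsq [np.float64(0.5441), np.float64(-0.1009), np.float64(0.0212)] tbl 0.0004
lid disc medium scene 661 mean [ 0.5485 -0.101   0.0184] mec [ 544.4 -101.2] 28.7 lsq [np.float64(0.5444), np.float64(-0.101), np.float64(0.0217)] tbl 0.0004
lid knob medium top 133 mean [ 0.5441 -0.1003  0.0425] mec [ 544.2 -101. ] 10.1 lsq [np.float64(0.544), np.float64(-0.1005), np.float64(0.0071)] tbl 0.0004
lid 
[... 2328 characters left out ...]
at64(-0.2003), np.float64(0.0292)] tbl 0.0004
widest [ 0.438 -0.019  0.008]
jar widest top 543 mean [ 0.4388 -0.0175  0.055 ] mec [439.1 -17.3] 37.9 lsq [np.float64(0.4394), np.float64(-0.0173), np.float64(0.0354)] tbl 0.0007
jar widest scene 434 mean [ 0.4412 -0.0174  0.0544] mec [439.4 -17.3] 38.8 lsq [np.float64(0.4405), np.float64(-0.0175), np.float64(0.0352)] tbl 0.0006
tumbler [0.546 0.078 0.033]
jar tumbler top 309 mean [0.5453 0.0783 0.0577] mec [544.8  77.4] 29.8 lsq [np.float64(0.5446), np.float64(0.077), np.float64(0.0263)] tbl 0.0004
jar tumbler scene 331 mean [0.5464 0.0766 0.0572] mec [545.6  77.9] 30.8 lsq [np.float64(0.5461), np.float64(0.0769), np.float64(0.0264)] tbl 0.0005
```

View pics/lids.png

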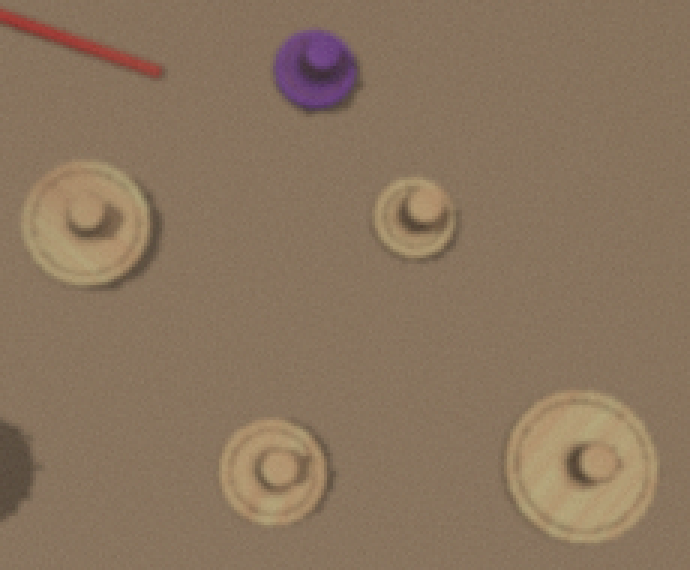

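View pics/jars.png

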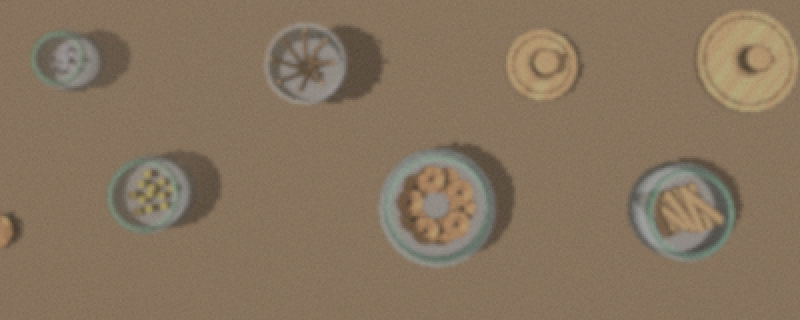

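Lids (top view): wooden small (428,187), medium (381,272), large (319,190), widest (484,270). The lookalike at (395,138) is purple, so it isn't the small lid. The measured disc radii (22, 28, 34, 40 mm) match. Jars: small with nails (143,270), medium with brass (185,337), large with dowels (452,345), widest with cork (328,343). The tumbler is at (263,272).

```bash
cat > plan.py <<'E'
LID={"small":(.6775,-.181),"medium":(.5443,-.101),"large":(.677,-.0075),"widest":(.5447,-.261)}
JAR={"small":(.5533,.2596,.038),"medium":(.4528,.1945,.040),"large":(.4325,-.2003,.042),"widest":(.4396,-.0174,.045)}
H=.16; G=.0215
E
python3 - <<'E'
from workcell import bot
from plan import *
import numpy as np
print(bot.get_eef_rot(),bot.grasp_offset,bot.get_finger_gap())
for yaw in(0,90,-90,45,-45,180):
  r=[]
  for k in LID:
    for p in((*LID[k],H),(*LID[k],G),(*JAR[k][:2],H),(*JAR[k][:2],JAR[k][2]+G)):
        q=bot.inverse_kinematics(p,[180,0,yaw]); r.append(None if q is None else (round(q[0]),round(q[4]),round(q[5]),round(q[6])))
  print(yaw,sum(x is None for x in r),r[::2])
E
```

```text
[-1.79916117e+02  4.39208201e-03  1.88961935e+01] 0.0187 0.08517272976725943
0 0 [(24, 9, 73, -85), (13, 23, 73, -136), (28, 6, 67, -89), (34, 13, 67, -129), (18, 14, 72, -102), (36, 1, 65, -71), (32, 4, 68, -72), (34, 0, 65, -92)]
90 0 [(31, 15, 74, 2), (17, 28, 74, -49), (33, 7, 67, 0), (34, 13, 67, -39), (23, 17, 73, -15), (43, 2, 65, 18), (41, 8, 69, 15), (36, 0, 65, -2)]
-90 3 [(-30, -42, 80, -140), (18, 28, 74, 130), (-55, -31, 72, -146), (30, 11, 67, 143), (-49, -48, 83, -149), None, (-30, -31, 73, -133), None]
45 0 [(26, 11, 73, -41), (13, 23, 73, -91), (30, 7, 67, -44), (32, 13, 67, -83), (21, 16, 73, -59), (39, 1, 65, -26), (35, 5, 68, -28), (35, 0, 65, -47)]
-45 1 [(19, 6, 72, -127), (-74, -23, 70, -145), (26, 5, 67, -133), None, (14, 11, 72, -146), (34, 1, 65, -116), (28, 3, 68, -116), (33, -1, 65, -137)]
180 0 [(34, 17, 74, 90), (19, 30, 75, 39), (38, 9, 67, 89), (33, 13, 67, 51), (24, 19, 74, 74), (48, 2, 65, 108), (47, 11, 69, 103), (37, 0, 65, 88)]
```

```bash
cat >> plan.py <<'E'
O=[180,0,45]
def pick(bot,k):
    x,y=LID[k]
    bot.move_gripper(.05,40)
    bot.move_linear([x,y,.06],speed=.2)
    bot.move_linear([x,y,G],speed=.08,contact_N=8)
    bot.move_gripper(0,40); 
    bot.move_linear([x,y,H],speed=.2)
    print(k,"gap",bot.get_finger_gap(),"t",bot.get_time_s())
def place(bot,k):
    x,y,h=JAR[k]
    bot.move_linear([x,y,H],speed=.25)
    bot.move_linear([x,y,h+G+.015],speed=.2)
    c=bot.move_linear([x,y,h+G-.002],speed=.03,contact_N=3)
    print(k,"contact",c,"dz mm",(bot.get_ee_pos()[2]-h-G)*1e3)
    bot.move_gripper(.05); bot.move_linear([x,y,H],speed=.2)
    print("t",bot.get_time_s(),"gap",bot.get_finger_gap())
E
python3 - <<'E'
from workcell import bot
from plan import *
import cv2
bot.movep([*LID["small"],H],O)
pick(bot,"small"); cv2.imwrite("pics/w1.png",bot.capture("wrist")["color"][...,::-1])
place(bot,"small")
cv2.imwrite("pics/s1.png",bot.capture("scene")["color"][...,::-1])
E
```

```text
small gap 0.018934694899426976 t 5.3417
small contact True dz mm 0.4788410190495196
t 9.5167 gap 0.050232985128228075
```

View pics/s1.png

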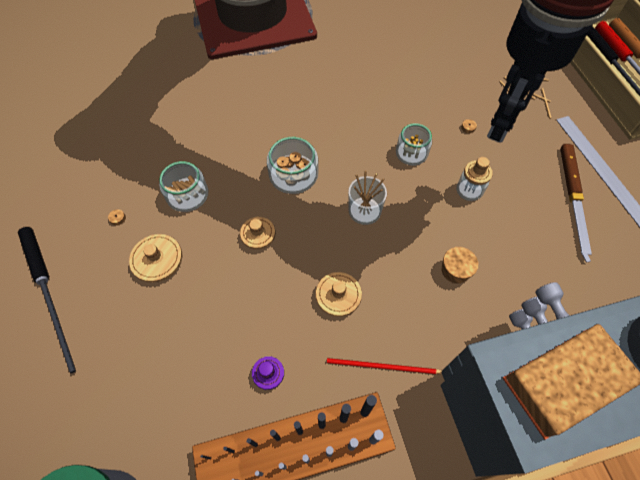

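The small lid is seated on its jar at (478,172), and the jar and tumbler haven't moved. On to the other three.

```bash
python3 - <<'E'
from workcell import bot
from plan import *
import cv2,numpy as np
from h import *
for k in("medium","large","widest"):
    bot.move_linear([*LID[k],H],speed=.3); pick(bot,k)
    if not .015<bot.get_finger_gap()<.025: raise SystemExit("bad grasp")
    place(bot,k)
bot.move_linear([.60,-.33,.25],speed=.25)
c=None
for n in("scene","top"):
    c=bot.capture(n); cv2.imwrite(f"pics/{n}2.png",c["color"][...,::-1])
    P=cloud(c).reshape(-1,3)
    for k in JAR:
        x,y,h=JAR[k]; m=np.hypot(P[:,0]-x,P[:,1]-y)<.05
        Q=P[m&(abs(P[:,2]-h-.018)<.005)]
        if len(Q)<20: print(n,k,"few"); continue
        s=np.linalg.lstsq(np.c_[Q[:,:2]-[x,y],np.ones(len(Q))],Q[:,2],rcond=None)[0]
        e,r=cv2.minEnclosingCircle((Q[:,:2]*1e3).astype(np.float32))
        print(n,k,len(Q),"tilt deg",np.degrees(s[:2]).round(1),"z-err mm",((s[2]-h-.018)*1e3).round(1),"centre err",np.round(np.array(e)-[x*1e3,y*1e3],1),"r",round(r,1))
print(bot.get_time_s())
a=cv2.imread("pics/scene2.png")[110:310,100:520]; cv2.imwrite("pics/s2c.png",cv2.resize(a,(798,380),interpolation=3))
E
```

```text
medium gap 0.018289315448552498 t 13.6333
medium contact True dz mm 0.2924017642641358
t 17.1417 gap 0.05013176537165845
large gap 0.018398467441170324 t 21.025
large contact True dz mm 0.35007734308556415
t 24.525 gap 0.049883842726164584
widest gap 0.018360847422748836 t 27.825
widest contact True dz mm 0.41222909209241015
t 31.1083 gap 0.04974181014958685
scene small 380 tilt deg [-1.9  2. ] z-err mm 0.7 centre err [ 1.5 -0.8] r 22.3
scene medium 568 tilt deg [-1.3  0.8] z-err mm 0.5 centre err [ 1.1 -1.6] r 28.5
scene large 1022 tilt deg [-0.9 -0.2] z-err mm 0.3 centre err [ 1.4 -0.8] r 34.9
scene widest 1391 tilt deg [-0.5  0.2] z-err mm 0.4 centre err [ 0.3 -1.6] r 41.1
top small 519 tilt deg [0.3 0.5] z-err mm 0.4 centre err [ 0.3 -1. ] r 22.0
top medium 1019 tilt deg [-0.   0.1] z-err mm 0.3 centre err [ 0.2 -0.5] r 28.1
top large 1566 tilt deg [ 0.2 -0.2] z-err mm 0.4 centre err [ 0.3 -0.1] r 34.1
top widest 2312 tilt deg [-0.  -0.1] z-err mm 0.4 centre err [ 0.2 -0.7] r 39.9
32.8083
```

View pics/s2c.png

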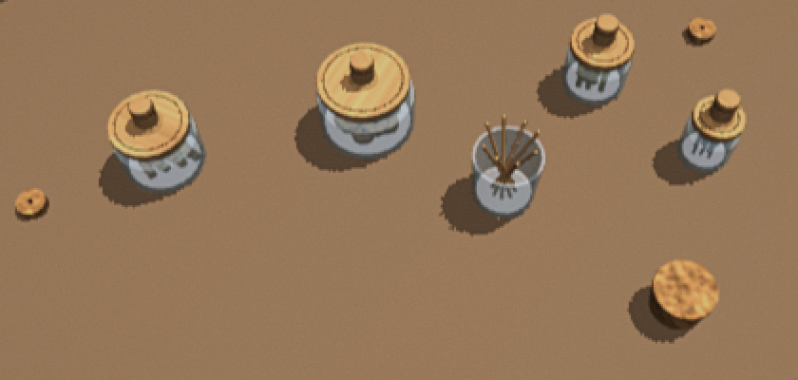

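The crop shows all four lids lying flat on their jars, at (150,125), (365,80), (602,42) and (718,118). The tumbler at (508,170) is undisturbed, and the gripper is empty and clear.

```bash
python3 -c "
from workcell import bot
print(bot.hand_in())"
```

```text
the job is handed in; nothing more can be done
None
```

All four lids are on their matching jars, flat within 1° and centred within about 1 mm in the top camera; the jars and tumbler stand where they were, and I handed the job in at about 33 s with the gripper empty and clear.

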